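# Free the dropper bottle caught in the tray corner and stand it up

### The job

A dropper bottle has got stuck lying down in the corner of the grey sorting tray, its foot caught under the tray's sprung metal flap. Draw it out from under the flap without bending the flap up, then put it upright on the black rubber mat with its whole foot on the mat, holding it until it stands on the mat rather than dropping it. Do not knock over the two other dropper bottles behind the mat or the vial in the tray.

Things in the scene. Friction and masses are not known exactly. Their poses are not given: they have to be found in the camera images.
- bottle_center (a point): the stuck dropper bottle, 67 to 118 g, 119 mm long: amber body 41 mm in diameter, straight to 56 mm from the foot, shoulder narrowing to a black collar (26 mm diameter, 72 to 91 mm from the foot), then a black bulb (14 mm diameter) to the tip. Point on its axis half-way along, 59.5 mm from the foot; z runs from foot to bulb. There is finger room beside collar and bulb, not beside the body.
- bottle_foot (a point): centre of the underside of the same bottle, 59.5 mm from bottle_center; same axes. At the start the foot is in the tray's back +y corner under the flap and the axis slants 15 to 26 degrees off the tray's x axis, away from the +y wall, bulb to the front.
- tray: grey sheet-metal tray, fixed, 200 mm (x) by 210 mm (y); origin under its centre on the table, x towards its back (the robot's right), z up. Floor 4 mm thick, walls 5 mm. Back wall and rear half of the side walls (x above -10 mm) 52 mm high, back bead to 56 mm; front half of the side walls 20 mm, front 14 mm. A cardboard pack (78x30x28 mm) lies along the -y wall, inner face at y about -60 mm.
- flap (a joint): sprung steel flap, 45x60x2 mm, in the tray's back +y corner, hinged on the back wall. 0 = level on the lying bottle, underside about 44 mm above the table; positive = bent up (rad), negative = fallen. Its spring holds the bottle down so that it comes out with a pull of 6 to 15 N along its axis; once the foot is out (some 40 mm of pull) the flap drops to about -0.45.
- flap_edge (a point): middle of the flap's free front edge, on its upper side.
- mat_top (a point): centre of the upper face of the fixed black rubber mat, 110x110 mm, 4 mm thick, lying on the table; x and y along its sides, z up. To its left, from about y = 0.26 m on, stands the tall microscope (fixed).
- near_tall_center (a point): dropper bottle of 36 mm diameter and 106 mm height standing on the table on the far side of the mat; point 53 mm up its axis, z up.
- near_short_center (a point): dropper bottle of 33 mm diameter and 98 mm height standing on the table on the far side of the mat; point 49 mm up its axis, z up.
- vial_center (a point): sample vial, 24 mm diameter, 62 mm high, standing in the back of the tray; point half-way up its axis, z up.
Not all that is in view belongs to the job. What is shaped like the part that bears vial_center but green is not meant. Of the things shaped like the part that bears mat_top, the black one is meant.

How it is judged:
On the way, in this order (a step that is already met when the one before it is completed fails the run):
1. the bottle's foot has come out from under the flap and the flap has dropped (value of joint flap below -0.2 rad and horizontal distance between bottle_foot and flap_edge above 0.005 m), for 0.1 s.
2. the bottle is held about upright with its foot within 15 mm of the mat's surface, over the mat (angle between bottle_foot's own z axis and vertical below 0.35 rad and z of bottle_foot in the frame of mat_top below 0.015 m and horizontal distance between bottle_foot and mat_top below 0.055 m and contact force between the fingers and bottle above 0.3 N), for 0.1 s.
At the end, for the whole second after the job is handed in: the bottle stands released on the mat, upright within 0.08 rad, foot within 4 mm of the mat's face in height and its centre within 36 mm of the mat's centre along each side (whole foot on the mat); the two other dropper bottles and the vial still stand (tilt under 0.2 rad) (angle between bottle_foot's own z axis and vertical below 0.08 rad and x of bottle_foot in the frame of mat_top between -0.036 and 0.036 m and y of bottle_foot in the frame of mat_top between -0.036 and 0.036 m and z of bottle_foot in the frame of mat_top between -0.004 and 0.004 m and angle between each of near_tall_center, near_short_center, vial_center's own z axis and vertical below 0.2 rad); the robot touches nothing.
It fails at once if the flap is bent upwards by more than 0.2 rad (value of joint flap above 0.2 rad).
It fails at once if another dropper bottle or the vial is knocked over (angle between any of near_tall_center, near_short_center, vial_center's own z axis and vertical above 0.6 rad).
It also fails if it takes over 42 s, if anything falls off the work surface, if the arm or the gripper's body presses on something with over 40 N, if the wrist force passes 120 N, or if a joint passes its speed limit or range.

### The arm

A 6-joint arm with a two-finger parallel gripper is mounted at the origin on a cart in front of the work surface, level with it; the furniture and walls round the work are solid. World frame = base frame: x ahead of the robot, y to its left, z up, the work surface at z = 0. Lengths are in m, angles in rad, forces in N, time in s.
With the tool pointing down it reaches from about 0.275 to 1 m from the base axis. Payload 8.4 kg.
Tool frame: the origin (TCP) lies on the centre line of the jaws, within the pads' length; the fingertips stand 17 mm ahead of it and the grasp point (between the pads) lies 2 mm behind it (bot.tcp_to_tips is the y of the fingertips in the tool frame, in m); y points along the fingers, z is the direction in which the jaws open and shut, and the axes are right-handed (so a half turn about y gives the same grasp; the last joint's range is limited). The gripper opens to 85 mm and grips with 20 to 120 N. Pads are 22 mm wide; open, the fingers measure 114 mm over their backs; the gripper's body (76 mm by 85 mm) begins 54 mm behind the grasp point. The pads swing forward as they close: fully open they stand 13 mm farther back than shut.
Start: joints at [-1.165, 0.353, 1.633, -0, 1.155, -0.002], TCP at [0.248, -0.574, 0.248] pointing down, gripper open.
Joint ranges: [-2.63, 2.63], [-0.92, 2.1], [0.06, 2.66], [-1.3, 4.44], [0, 2.69], [-3.02, 3.02]. Speed limits (rad/s): [2.22, 2.22, 2.79, 3.14, 3.14, 3.14].

### API

Orientations are given as a unit quaternion [x, y, z, w].
In Python, from workcell import bot, hand, kinematics, get_obs, vision, hand_in gives the robot as it stands. The module is installed in compiled form; this text tells all that it offers. Calls block until the motion is done:
- bot.reach(position, orientation): joint-space move of the TCP to a pose.
- bot.servo_line(position, ori=None, velocity=0.15): straight line of the TCP; ori=None keeps the orientation; velocity is the mean speed in m/s.
- bot.goto_joints(angles): joint-space move.
- hand.move_gripper(opening, strength=None): finger opening in m; strength is the grip in N (None keeps the last); returns when the fingers have stopped.
- bot.dwell(seconds).
- kinematics.solve_ik(position, orientation): joint angles nearest the present ones, or None.
- get_obs(): the state.
- vision.read_camera(name): name is "scene" or "top" or "wrist"; returns a dict with "frame" (480x640x3 uint8, red, green, blue), "intrinsics" (3x3 intrinsics, pixels), "dist" ([k1, k2, p1, p2, k3] as OpenCV has them; the pictures are not rectified), "view" (4x4, takes a point from world to camera coordinates). Camera axes: x right, y down, z forward; pixel columns grow to the right and rows downward; lengths in m; the calibration is good to about 2 mm. A picture is of the moment at which its call begins. There is no depth.
A pose or a line that the arm cannot do raises bot.IKError and nothing moves.
- hand_in(): hands the job in, once; it reports no verdict.
The state is a dict: "time_s": time; "joint_pos": joint angles; "joint_vel": joint speeds; "joint_efforts": joint torques, N m; "position": TCP position; "orientation": TCP orientation; "wrist_force": force on the tool from outside, world axes, zero at the start; "ft_torque": the same for the moment, N m; "gripper_width": finger opening in m.
Only numpy, scipy, OpenCV 4.12 (cv2) and the standard library are available. Lean on these libraries where they do the work, as an engineer would, in place of code of your own. Each camera call takes 0.05 s, during which the arm holds its last target.

## Working session

There is one attempt and no reset: what is moved stays moved. The work goes in short steps, each a Python script; the robot and the scene stay as the last script left them, time stands still between calls to the robot, and variables do not carry over. Pictures are saved under pics/ and viewed, and the job is handed in when it is done.

```bash
mkdir -p pics; ls; python3 - <<'E'
from workcell import bot, hand, kinematics, get_obs, vision
import cv2, numpy as np
print(get_obs(), bot.tcp_to_tips)
for n in ("scene","top","wrist"):
    r=vision.read_camera(n)
    cv2.imwrite(f"pics/{n}0.png", r["frame"][:,:,::-1])
    print(n, r["intrinsics"].tolist(), r["dist"], np.round(r["view"],4).tolist())
E
```

```text
pics
{'time_s': 0.0, 'joint_pos': array([-1.16540236e+00,  3.53681007e-01,  1.63413960e+00,  1.67357670e-05,
        1.15516570e+00, -2.40816440e-03]), 'joint_vel': array([-2.59872689e-04, -8.01441293e-06,  3.04645287e-04,  5.46762976e-04,
       -2.04614296e-03, -1.14768237e-03]), 'joint_efforts': array([ 3.63979954e-03, -6.05250120e+01, -3.42062974e+01,  2.86829491e-04,
        9.28203663e-03, -3.58922534e-06]), 'position': array([ 0.24769438, -0.57333681,  0.24753879]), 'orientation': array([-0.14327377,  0.69294259, -0.6919749 ,  0.14308715]), 'wrist_force': array([-0.59245912,  0.39067819,  0.05789337]), 'ft_torque': array([ 0.01757338, -0.00835325,  0.00783795]), 'gripper_width': 0.08583427450890915} 0.017
scene [[468.91702577557754, 0.0, 316.7787670226309], [0.0, 468.91702577557754, 235.68423678147462], [0.0, 0.0, 1.0]] [-0.01508424  0.          0.          0.          0.        ] [[0.4801, -0.8771, 0.0116, -0.2139], [-0.4114, -0.2368, -0.8801, 0.3042], [0.7747, 0.4178, -0.4746, 0.8798], [0.0, 0.0, 0.0, 1.0]]
top [[568.6475165914427, 0.0, 307.23973400694007], [0.0, 568.6475165914427, 234.03048178348905], [0.0, 0.0, 1.0]] [-0.04907478  0.          0.          0.          0.        ] [[0.0515, -0.9987, 0.0047, 0.032], [-0.9736, -0.0512, -0.2224, 0.5691], [0.2223, 0.0069, -0.9749, 1.4239], [0.0, 0.0, 0.0, 1.0]]
wrist [[422.9821921379817, 0.0, 321.941474313851], [0.0, 422.9821921379817, 244.94814246886943], [0.0, 0.0, 1.0]] [-0.00879688  0.          0.          0.          0.        ] [[0.3966, -0.918, -0.0017, -0.6229], [-0.871, -0.3769, 0.3151, -0.0414], [-0.2899, -0.1235, -0.949, 0.3807], [0.0, 0.0, 0.0, 1.0]]
```

View pics/scene0.png

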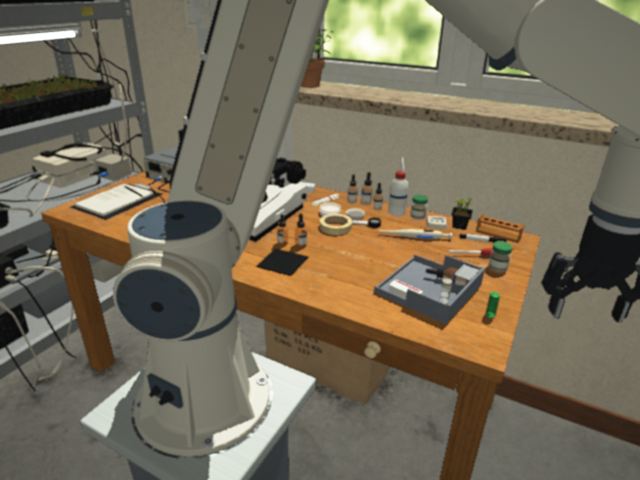

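View pics/top0.png

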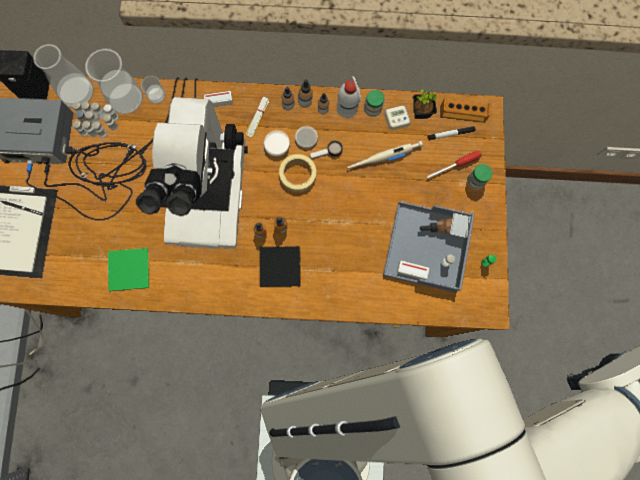

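View pics/wrist0.png

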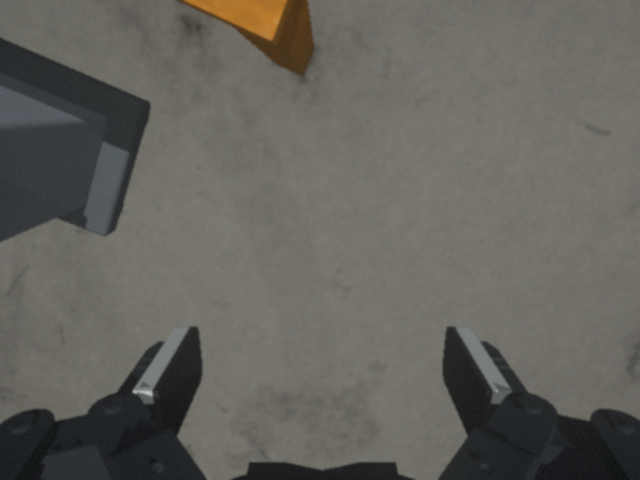

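The scene camera shows the tray at about (430,287) and the mat at (283,262). In the top view the tray spans (387..472, 203..292), with the bottle's collar and bulb near (430,228), the flap near (460,224) and the vial at (448,261). The black mat is at (280,267), with two bottles at (259,230) and (280,224). I'll get coarse positions from these, then look with the wrist camera.

```bash
cat > h.py <<'E'
from workcell import bot, hand, kinematics, get_obs, vision
import cv2, numpy as np
from scipy.spatial.transform import Rotation as R
def ray(r,uv):
    p=cv2.undistortPoints(np.array([[uv]],float),r["intrinsics"],np.array(r["dist"]))[0,0]
    V=np.array(r["view"]); d=V[:3,:3].T@np.array([p[0],p[1],1.]); return -V[:3,:3].T@V[:3,3], d/np.linalg.norm(d)
def onz(r,uv,z):
    o,d=ray(r,uv); return o+d*(z-o[2])/d[2]
def tri(rs,uvs):
    A=0;b=0;L=[ray(r,u) for r,u in zip(rs,uvs)]
    for o,d in L:
        P=np.eye(3)-np.outer(d,d);A=A+P;b=b+P@o
    x=np.linalg.solve(A,b); return x,[np.linalg.norm(np.cross(x-o,d)) for o,d in L]
def proj(r,X):
    V=np.array(r["view"]);q,_=cv2.projectPoints(np.array(X,float).reshape(-1,1,3),cv2.Rodrigues(V[:3,:3])[0],V[:3,3],r["intrinsics"],np.array(r["dist"]));return q[:,0]
def ori(y,z):
    y=np.array(y,float);y/=np.linalg.norm(y);z=np.array(z,float);z-=y*(z@y);z/=np.linalg.norm(z)
    return R.from_matrix(np.c_[np.cross(y,z),y,z]).as_quat()
def snap(cam,name):
    r=vision.read_camera(cam);cv2.imwrite(f"pics/{name}.png",r["frame"][:,:,::-1]);np.save(f"pics/{name}.npy",r,allow_pickle=True);return r
def load(name): return np.load(f"pics/{name}.npy",allow_pickle=True).item()
E
python3 - <<'E'
from h import *
r=snap("top","top1"); s=snap("scene","scene1")
big=cv2.resize(r["frame"][190:305,375:505],None,fx=6,fy=5.2,interpolation=cv2.INTER_CUBIC);cv2.imwrite("pics/topcrop.png",big[:,:,::-1])
for n,uv,z in [("tray fl",(398,203),.02),("tray bl",(474,211),.05),("tray br",(464,293),.05),("tray fr",(387,284),.02),("bulb",(422,229),.024),("vial",(448,261),.06),("mat",(280,267),.004),("nt",(280,219),.1),("ns",(259,225),.1)]:
    print(n,onz(r,uv,z).round(3))
o=get_obs();M=R.from_quat(o["orientation"]).as_matrix();print("tool axes\n",M.round(3))
w=vision.read_camera("wrist");V=w["view"];c=-V[:3,:3].T@V[:3,3]
print("cam in tool",(M.T@(c-o["position"])).round(4),"\n",(M.T@V[:3,:3].T).round(3))
E
```

```text
tray fl [ 0.677 -0.182  0.02 ]
tray bl [ 0.657 -0.382  0.05 ]
tray br [ 0.434 -0.353  0.05 ]
tray fr [ 0.452 -0.156  0.02 ]
bulb [ 0.606 -0.247  0.024]
vial [ 0.515 -0.309  0.06 ]
mat [0.486 0.13  0.004]
nt [0.594 0.133 0.1  ]
ns [0.576 0.186 0.1  ]
tool axes
 [[-0.918 -0.     0.397]
 [-0.397  0.001 -0.918]
 [-0.    -1.    -0.001]]
cam in tool [-0.0807 -0.1257 -0.0012] 
 [[-0.     0.949  0.315]
 [ 0.    -0.315  0.949]
 [ 1.     0.    -0.   ]]
```

View pics/topcrop.png

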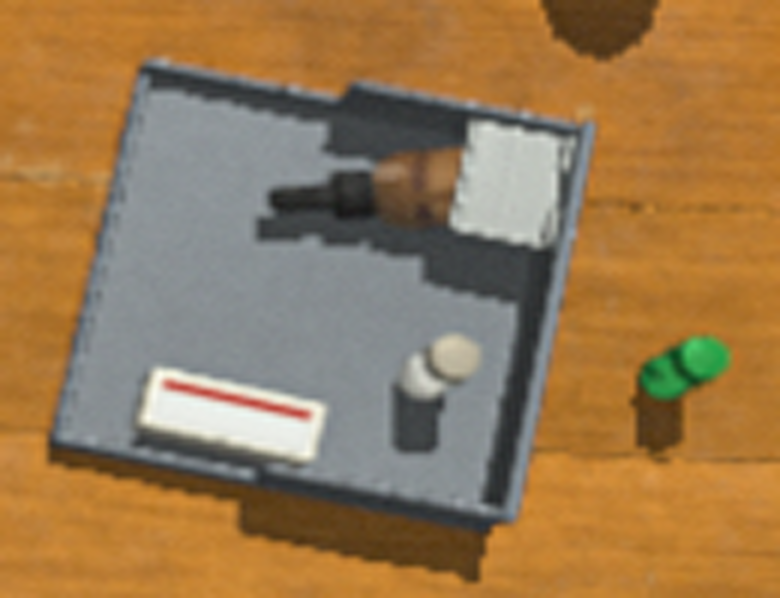

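```bash
python3 - <<'E'
from h import *
q=ori([0,0,-1],[1,0,0]); 
M=R.from_quat(q).as_matrix(); print(M)
q2=ori([0,0,-1],[-1,0,0])
for Q in (q,q2): print(kinematics.solve_ik([.57,-.22,.25],Q))
# want tool -x = +Y
Q=q if M[1,0]<0 else q2
t=get_obs()["time_s"]
bot.reach([.57,-.20,.27],Q); snap("wrist","wA"); print(get_obs()["time_s"]-t, get_obs()["joint_pos"])
bot.reach([.57,-.30,.27],Q); snap("wrist","wB"); print(get_obs()["time_s"]-t)
E
```

```text
[[ 0.  0.  1.]
 [-1.  0.  0.]
 [ 0. -1.  0.]]
[-3.70803985e-01  3.29798403e-01  1.66289862e+00 -4.44089210e-16
  1.14889563e+00 -3.70803985e-01]
[-3.70803985e-01  3.29798403e-01  1.66289862e+00 -4.44089210e-16
  1.14889563e+00  2.77078867e+00]
1.8499999999999999 [-3.41539890e-01  3.01163982e-01  1.65703188e+00 -3.00946069e-04
  1.18352438e+00 -3.39812426e-01]
2.3833
```

View pics/wA.png

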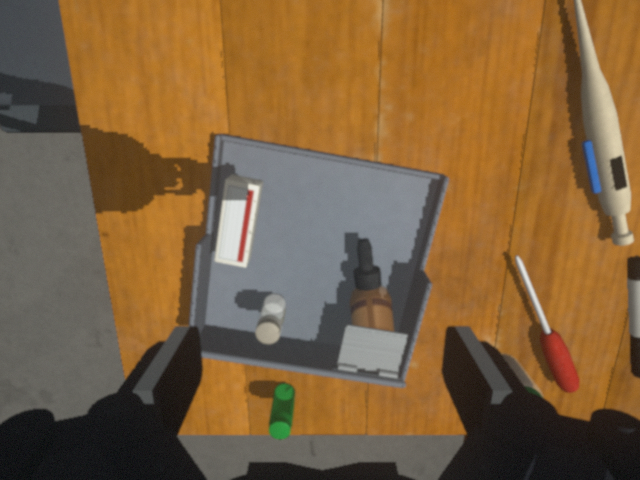

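View pics/wB.png

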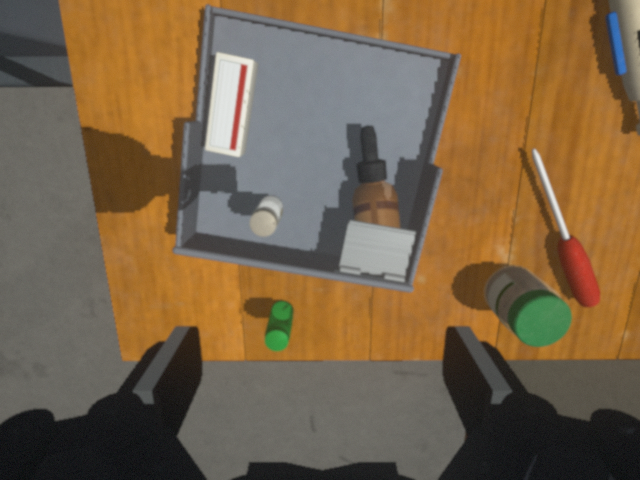

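```bash
python3 - <<'E'
from h import *
r=load("top1");s=load("scene1")
a=cv2.resize(r["frame"][205:300,235:325],None,fx=6,fy=6,interpolation=cv2.INTER_CUBIC)
b=cv2.resize(s["frame"][205:285,240:330],None,fx=6,fy=6,interpolation=cv2.INTER_CUBIC)
cv2.imwrite("pics/matcrop.png",a[:,:,::-1]);cv2.imwrite("pics/matcrop2.png",b[:,:,::-1])
for n,im,(x0,y0,x1,y1) in (("top",r["frame"],(240,240,320,300)),("scene",s["frame"],(250,240,320,285))):
    g=im.max(2)[y0:y1,x0:x1]; m=(g<60).astype(np.uint8)
    c=max(cv2.findContours(m,0,2)[0],key=cv2.contourArea);print(n,cv2.contourArea(c))
    p=cv2.approxPolyDP(c,4,True)[:,0]+[x0,y0];print(p.tolist())
E
```

```text
top 1480.5
[[260, 247], [261, 286], [299, 285], [298, 247]]
scene 685.0
[[258, 266], [290, 274], [306, 257], [274, 249]]
```

View pics/matcrop.png

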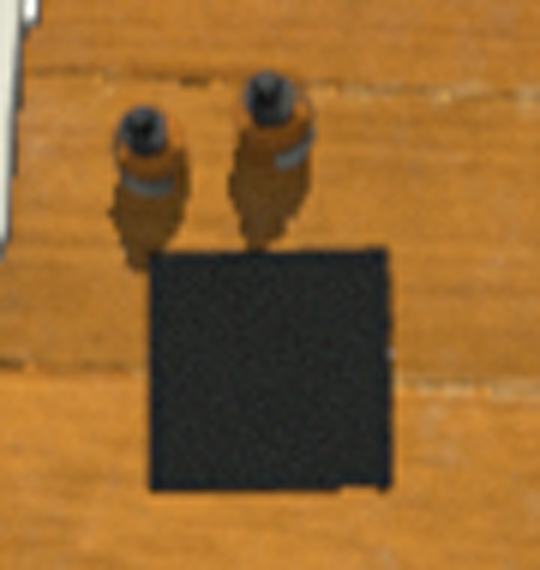

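View pics/matcrop2.png

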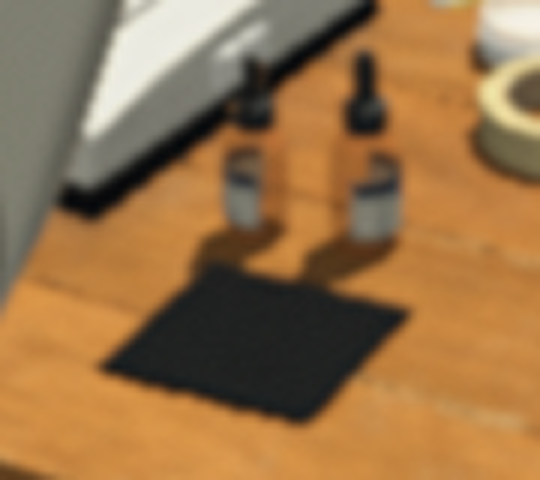

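wA shows the bulb tip at about (363,239), the collar near (368,277), the flap's front edge near (374,328), and the vial cap at (268,330). In wB these are at (368,127), (371,171), (382,225) and (265,222). I'll zoom in and segment.

```bash
python3 - <<'E'
from h import *
ims=[]
for n,(x0,y0) in (("wA",(325,225)),("wB",(325,110))):
    r=load(n);im=r["frame"][y0:y0+120,x0:x0+90]
    m=(im.max(2)<62).astype(np.uint8)
    cs=sorted(cv2.findContours(m,0,2)[0],key=cv2.contourArea)[::-1][:3]
    for c in cs: print(n,cv2.contourArea(c),(cv2.boundingRect(c)[0]+x0,cv2.boundingRect(c)[1]+y0)+cv2.boundingRect(c)[2:])
    ims.append(cv2.resize(im,None,fx=4.3,fy=4.3,interpolation=cv2.INTER_CUBIC));
    # widths per row
    for y in range(0,75,3):
        xs=np.where(m[y])[0]
        if len(xs): print(y+y0,xs.min()+x0,xs.max()+x0,len(xs),end=' | ')
    print()
cv2.imwrite("pics/zoomAB.png",np.hstack(ims)[:,:,::-1])
t=load("top1");s=load("scene1")
a=[(260,247),(261,286),(299,285),(298,247)];b=[(274,249),(258,266),(290,274),(306,257)]
P=[]
for u,v in zip(a,b):
    u=np.array(u)+.5;x,e=tri([t,s],[u,v]);P.append(x);print(x.round(4),np.round(e,4),"onz",onz(t,u,.004).round(4),onz(s,v,.004).round(4))
print("mat",np.mean(P,0), np.mean([onz(t,np.array(u)+.5,.004) for u in a],0),np.mean([onz(s,np.array(u)+.5,.004) for u in b],0))
# neighbours: bulb tips
print("tall tip",tri([t,s],[(235+268/6,205+85/6),(240+365/6,205+55/6)]))
print("short tip",tri([t,s],[(235+142/6,205+120/6),(240+255/6,205+58/6)]))
A=load("wA");B=load("wB")
for n,u,v in [("frontL",(447,178),(459,57)),("frontR",(217,136),(208,8)),("backL",(403,383),(412,290)),("backR",(192,354),(176,250)),("vialcap",(269,328),(265,222)),("flapedgeR",(343,327),(346,222)),("flapedgeL",(406,334),(416,231))]:
    x,e=tri([A,B],[u,v]);print(n,x.round(4),np.round(e,4))
E
```

```text
wA 584.0 (353, 240, 26, 50)
wA 333.5 (400, 276, 15, 55)
wA 5.0 (350, 306, 4, 6)
240 358 366 9 | 243 358 363 6 | 246 357 367 9 | 249 357 367 11 | 252 357 365 8 | 255 358 369 10 | 258 358 369 12 | 261 359 369 11 | 264 359 365 7 | 267 357 376 13 | 270 354 378 24 | 273 353 414 27 | 276 354 414 14 | 279 354 414 17 | 282 354 414 20 | 285 355 414 19 | 288 356 413 20 | 291 409 414 6 | 294 409 414 6 | 297 408 414 7 | 
wB 545.5 (356, 127, 28, 56)
wB 7.0 (354, 207, 4, 7)
wB 0.5 (383, 173, 2, 2)
128 362 368 6 | 131 361 367 7 | 134 361 370 10 | 137 360 365 6 | 140 361 368 7 | 143 361 370 9 | 146 361 374 12 | 149 362 374 10 | 152 362 369 8 | 155 362 367 6 | 158 363 367 5 | 161 361 383 23 | 164 357 383 17 | 167 357 370 14 | 170 357 384 14 | 173 358 384 16 | 176 358 384 17 | 179 358 375 18 | 182 359 366 8 | 
[5.354e-01 1.890e-01 4.000e-04] [0.0027 0.0027] onz [0.5363 0.1865 0.004 ] [0.5285 0.1876 0.004 ]
[0.4309 0.1764 0.0021] [0.0004 0.0004] onz [0.4305 0.1765 0.004 ] [0.4287 0.1743 0.004 ]
[0.4378 0.0761 0.0046] [0.001 0.001] onz [0.4385 0.0753 0.004 ] [0.438  0.0773 0.004 ]
[0.5413 0.0853 0.0009] [0.0019 0.0019] onz [0.5417 0.0837 0.004 ] [0.5355 0.0842 0.004 ]
mat [0.48637016 0.13170995 0.00201085] [0.48674521 0.13050971 0.004     ] [0.48113298 0.12821874 0.004     ]
tall tip (array([0.59303341, 0.13404028, 0.10254659]), [np.float64(0.00027287642263859976), np.float64(0.0002728764226386358)])
short tip (array([0.57704681, 0.18697728, 0.09477301]), [np.float64(0.0002878724046017718), np.float64(0.00028787240460183267)])
frontL [ 0.6825 -0.1822  0.014 ] [0.0003 0.0003]
frontR [ 0.477  -0.145   0.0124] [0.0002 0.0002]
backL [ 0.6495 -0.3797  0.0436] [0.0008 0.0008]
backR [ 0.4494 -0.3332  0.0643] [0.0018 0.0018]
vialcap [ 0.5206 -0.3129  0.0526] [0.0002 0.0002]
flapedgeR [ 0.5886 -0.3141  0.0489] [0.0003 0.0003]
flapedgeL [ 0.6483 -0.3227  0.0474] [0.0009 0.0009]
```

View pics/zoomAB.png

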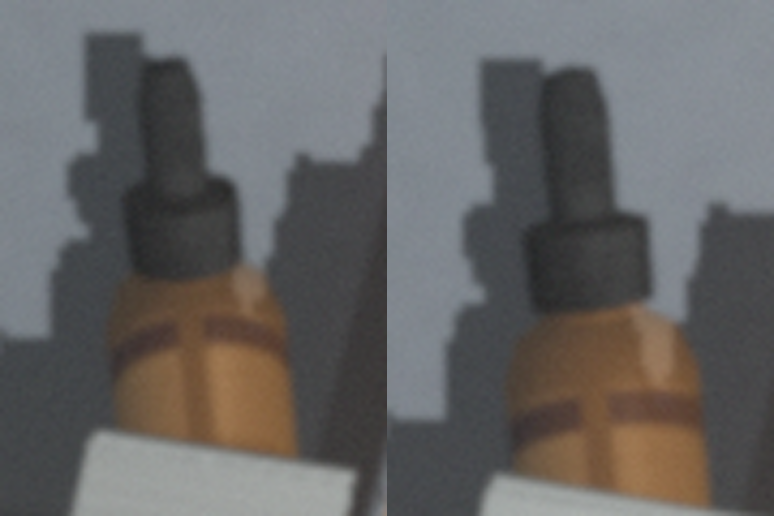

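```bash
python3 - <<'E'
from h import *
A=load("wA");B=load("wB");t=load("top1")
pts={"tip":((364.1,239),(368.7,126.3)),"bulbbase":((325+178/4.3,225+190/4.3),(325+195/4.3,110+218/4.3)),"collar":((325+182/4.3,225+231/4.3),(325+202/4.3,110+262/4.3)),"collarend":((325+185/4.3,225+276/4.3),(325+206/4.3,110+308/4.3))}
for n,(u,v) in pts.items():
    x,e=tri([A,B],[u,v]);print(n,x.round(4),np.round(e,4),"onz24.5:",onz(A,u,.0245).round(4),onz(B,v,.0245).round(4))
fl=np.array([.6825,-.1822]);fr=np.array([.477,-.145])
yt=(fl-fr)/np.linalg.norm(fl-fr);print("tray y",yt,np.linalg.norm(fl-fr), "bulb/top cam tip",onz(t,(375+272/6,190+198/5.2),.0245))
E
```

```text
tip [ 0.6083 -0.2371  0.0227] [0.0003 0.0003] onz24.5: [ 0.6078 -0.2366  0.0245] [ 0.6083 -0.2371  0.0245]
bulbbase [ 0.6105 -0.2656  0.0267] [0.0001 0.0001] onz24.5: [ 0.6109 -0.2664  0.0245] [ 0.6107 -0.2658  0.0245]
collar [ 0.6116 -0.2739  0.03  ] [0.0002 0.0002] onz24.5: [ 0.6121 -0.2762  0.0245] [ 0.6124 -0.2747  0.0245]
collarend [ 0.612  -0.2822  0.0352] [0.0002 0.0002] onz24.5: [ 0.6131 -0.2871  0.0245] [ 0.6135 -0.2841  0.0245]
tray y [ 0.98400752 -0.17812691] 0.20883986688369635 bulb/top cam tip [ 0.60821371 -0.24252652  0.0245    ]
```

```bash
cat > plan.py <<'E'
from h import *
C=.085; TH=np.radians(25)
up=np.array([0,0,1.])
def setup(tip,d):  # d: tip->foot horizontal unit
    a=-np.array(d); n=np.cross(a,up)  # a x z
    return a,n
def tool(a,b,th=TH):
    # a axis foot->bulb, b = 'down side' dir perpendicular to a (start: -z), tool y = b cos - a sin
    y=b*np.cos(th)-a*np.sin(th); z=np.cross(a,-b)
    return ori(y,z),y
E
python3 - <<'E'
from plan import *
A=load("wA");B=load("wB")
P=[]
for r,L in ((A,[(364.1,239),(366.4,269.2),(367.3,278.7),(373.1,325)]),(B,[(368.7,126.3),(370.3,160.7),(371.9,170.9),(376.9,219.3)])):
    X=np.array([onz(r,u,.0245) for u in L]);v=cv2.fitLine(X[:,:2].astype(np.float32),2,0,0,0)[:,0];print(X.round(4).tolist(),v)
tip=np.array([.6082,-.2375,.0245]);d=np.array([.088,-.996,0]);d/=np.linalg.norm(d)
a,n=setup(tip,d);print("a,n",a,n)
q,y=tool(a,-up); G=tip+d*(.119-C)+[0,0,.0045]; T=G+.002*y
print("T",T,R.from_quat(q).as_matrix().round(2).tolist())
print("grasp",kinematics.solve_ik(T,q)); print("pre",kinematics.solve_ik(T-.09*y,q)); print("pulled",kinematics.solve_ik(T+.06*a,q))
foot=tip+.119*d
# bottle frame coordinates of tcp: along a, along 'b'
al=(T-foot)@a; be=(T-foot)@(-up); print("al,be",al,be)
for yaw in (-90,-60,-30,0,20):
    b=R.from_euler('z',yaw,degrees=True).apply(a)
    for th in (25,):
        qf,yf=tool(up,b,np.radians(th)); F=np.array([.484,.13,.004]); Tf=F+al*up+be*b
        print(yaw,np.round(Tf,3),"place",kinematics.solve_ik(Tf,qf),"hi",kinematics.solve_ik(Tf+[0,0,.08],qf) is not None)
E
```

```text
[[0.6078, -0.2366, 0.0245], [0.6109, -0.2665, 0.0245], [0.612, -0.2762, 0.0245], [0.6194, -0.3257, 0.0245]] [ 0.1308483  -0.9914024   0.6125209  -0.27622822]
[[0.6083, -0.2371, 0.0245], [0.6106, -0.2658, 0.0245], [0.6123, -0.2747, 0.0245], [0.6183, -0.3184, 0.0245]] [ 0.12491125 -0.9921679   0.61241055 -0.2739835 ]
a,n [-0.08801056  0.99611954 -0.        ] [ 0.99611954  0.08801056 -0.        ]
T [ 0.61126675 -0.27221002  0.02718738] [[0.08, 0.04, 1.0], [-0.9, -0.42, 0.09], [0.42, -0.91, 0.0]]
grasp [-0.2242143   0.65942303  1.80023181 -0.70733856  0.66734458  0.24907785]
pre [-0.16421604  0.52429711  1.8030917  -0.60912484  0.79699178  0.17645955]
pulled [-0.12867783  0.64399286  1.8359668  -0.70494514  0.69050805  0.34208754]
al,be 0.0841547634765186 -0.002687384425926701
-90 [0.481 0.13  0.088] place [ 0.49902103  0.82212206  2.61971244  3.51695709  1.41214996 -1.45087441] hi True
-60 [0.482 0.128 0.088] place [-0.17550627  0.7776186   2.5627244   2.40679849  1.27866171 -1.71737874] hi True
-30 [0.483 0.128 0.088] place [-0.37652158  0.71387475  2.28425333  1.56242578  1.13082774 -1.41238699] hi True
0 [0.484 0.127 0.088] place [-0.3186136   0.76761188  1.96632865  1.0327685   1.32241251 -1.1857106 ] hi True
20 [0.485 0.128 0.088] place [-0.22773047  0.82798614  1.76581227  0.79657312  1.50119008 -1.14740916] hi True
```

```bash
cat >> plan.py <<'E'
tip=np.array([.6082,-.2372,.0245]);d=np.array([.118,-.993,0]);d/=np.linalg.norm(d)
a,n=setup(tip,d);q,y=tool(a,-up); G=tip+d*(.119-C)+[0,0,.0045]; T=G+.002*y
foot0=tip+.119*d; al=(T-foot0)@a; be=(T-foot0)@(-up)
E
python3 - <<'E'
from plan import *
bot.reach(T-.11*y,q); hand.move_gripper(.047,60)
print(get_obs()["position"]-(T-.11*y),get_obs()["gripper_width"],get_obs()["time_s"])
w=snap("wrist","wC"); im=w["frame"].copy()
for k in (0,.028,.034,.047,.06,.119):
    u=proj(w,[tip+d*k])[0]; cv2.circle(im,tuple(int(round(c)) for c in u),2,(255,0,255),-1)
cv2.imwrite("pics/wCm.png",im[:,:,::-1])
E
```

```text
[-1.68488629e-05 -6.72404477e-04  4.38920100e-04] 0.04695477376085611 3.85
```

View pics/wCm.png

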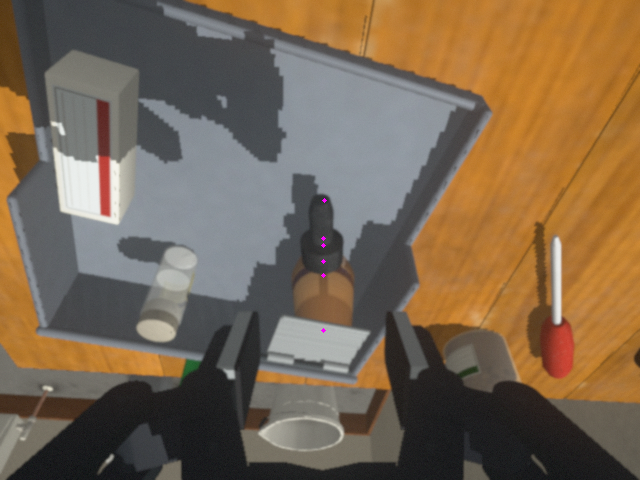

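The projected axis points lie on the bulb, collar and body in wC (tip 320,196; collar 322,250), so the measured axis agrees. Next I descend and grip.

```bash
python3 - <<'E'
from plan import *
bot.servo_line(T,q,velocity=.1); o=get_obs();print("err",(o["position"]-T).round(4),o["wrist_force"].round(2),o["time_s"])
hand.move_gripper(.015,80); o=get_obs();print(o["gripper_width"],o["wrist_force"].round(2),o["position"].round(4),o["time_s"])
snap("wrist","wD");snap("top","tD")
t=np.load("pics/tD.npy",allow_pickle=True).item()["frame"][190:305,375:505]
cv2.imwrite("pics/tDc.png",cv2.resize(t,None,fx=5,fy=5,interpolation=cv2.INTER_CUBIC)[:,:,::-1])
E
```

```text
err [0.0005 0.0001 0.0007] [-0.32 -0.7  -0.08] 5.15
0.02361782474106806 [-2.08  2.05  5.16] [ 0.6127 -0.2716  0.0282] 5.4917
```

View pics/wD.png

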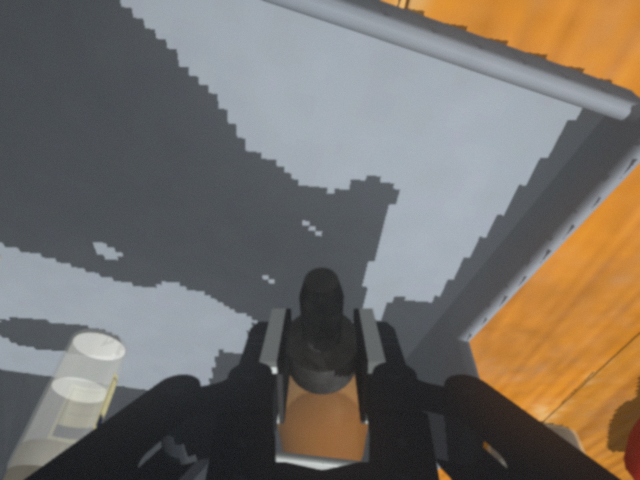

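```bash
python3 - <<'E'
from plan import *
p0=get_obs()["position"]
for k,z in ((.004,.0008),(.02,.0012),(.04,.0015),(.065,.0015)):
    bot.servo_line(T+a*k+up*z,q,velocity=.06); o=get_obs();print(k,o["wrist_force"].round(2),"along",round(float(o["wrist_force"]@a),2),o["gripper_width"].round(5),(o["position"]-T).round(4),o["time_s"])
snap("wrist","wE");snap("top","tE")
t=np.load("pics/tE.npy",allow_pickle=True).item()["frame"][190:305,375:505]
cv2.imwrite("pics/tEc.png",cv2.resize(t,None,fx=5,fy=5,interpolation=cv2.INTER_CUBIC)[:,:,::-1])
E
```

```text
Traceback (most recent call last):
AttributeError: 'float' object has no attribute 'round'
```

```bash
python3 - <<'E'
from plan import *
o=get_obs();print(o["wrist_force"].round(2),round(float(o["wrist_force"]@a),2),o["gripper_width"],(o["position"]-T).round(4),o["time_s"])
for k,z in ((.02,.0012),(.04,.0015),(.065,.0015)):
    bot.servo_line(T+a*k+up*z,q,velocity=.06); o=get_obs();print(k,o["wrist_force"].round(2),"along",round(float(o["wrist_force"]@a),2),o["gripper_width"],(o["position"]-T).round(4),o["time_s"])
snap("wrist","wE");snap("top","tE")
t=np.load("pics/tE.npy",allow_pickle=True).item()["frame"][190:305,375:505]
cv2.imwrite("pics/tEc.png",cv2.resize(t,None,fx=5,fy=5,interpolation=cv2.INTER_CUBIC)[:,:,::-1])
E
```

```text
[ 0.35 -1.01  1.01] -1.04 0.02293027623386867 [-0.0002  0.0041  0.0012] 5.8417
0.02 [-0.34  0.95  0.59] along 0.99 0.02320970240138384 [-0.0026  0.0201  0.0012] 6.2583
0.04 [ 0.16  0.21 -1.73] along 0.19 0.022941153312001826 [-0.0046  0.0399  0.0015] 6.7417
0.065 [ 0.74  1.   -0.92] along 0.91 0.02290407088694351 [-0.0075  0.0649  0.0016] 7.3083
```

View pics/wE.png

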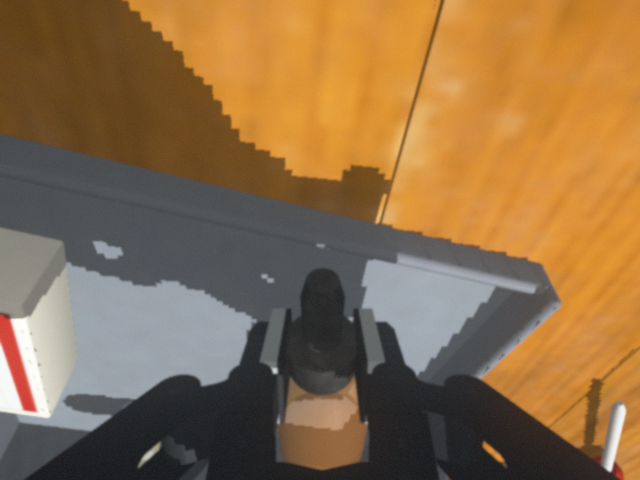

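View pics/tEc.png

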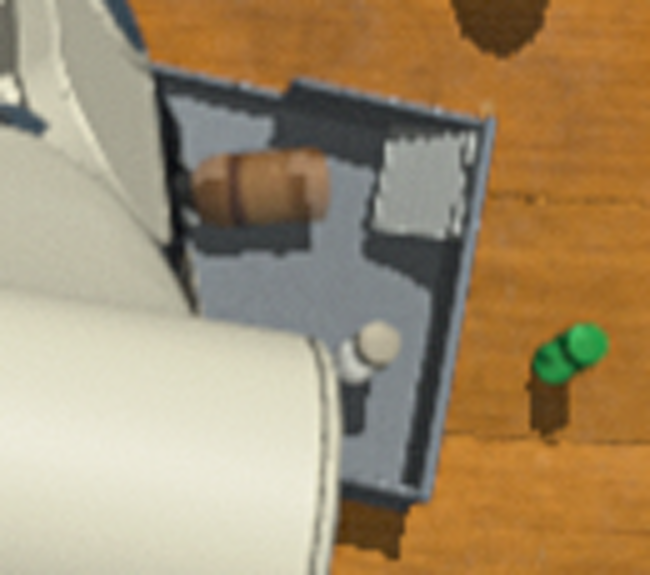

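The bottle is clear of the flap: in the top crop its foot is at about x=325 and the flap edge at 375, with the flap dropped and the vial standing. Now I lift, turn it upright and move above the mat.

```bash
cat >> plan.py <<'E'
def place(F,yaw=0):
    b=R.from_euler('z',yaw,degrees=True).apply(a); qf,yf=tool(up,b); return np.array(F)+al*up+be*b,qf,yf
E
python3 - <<'E'
from plan import *
P=T+a*.065
bot.servo_line(P+up*.2,q,velocity=.2); print(get_obs()["gripper_width"],get_obs()["time_s"])
Tf,qf,yf=place([.47,.11,.20]); print(Tf,kinematics.solve_ik(Tf,qf))
bot.reach(Tf,qf); o=get_obs(); print(o["gripper_width"],o["time_s"],o["position"],o["joint_pos"].round(2))
snap("wrist","wF");snap("top","tF");snap("scene","sF")
t=load("tF")["frame"][190:330,215:400]; s=load("sF")["frame"][150:300,220:400]
cv2.imwrite("pics/FF.png",np.hstack([cv2.resize(t,(400,303)),cv2.resize(s,(400,303))])[:,:,::-1])
E
```

```text
0.02325939202226383 8.55
[0.47031712 0.10733139 0.28415476] [-0.35522476  0.41811687  1.93960745  0.93840384  1.56328996 -0.89134937]
0.023092965101328362 9.8583 [0.47012996 0.10712947 0.28342799] [-0.36  0.42  1.94  0.94  1.56 -0.89]
```

View pics/wF.png

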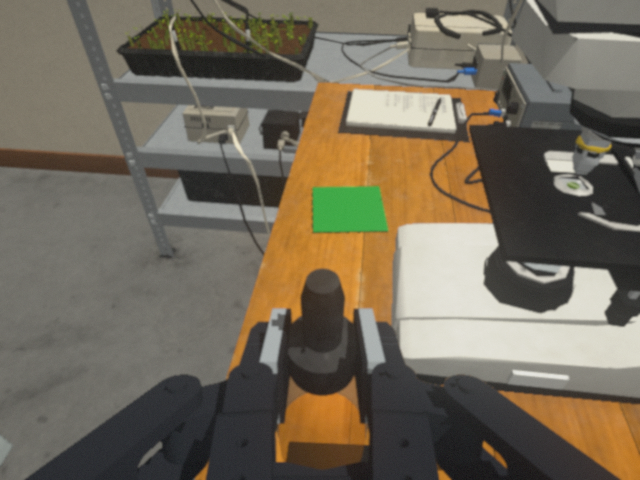

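View pics/tF.png

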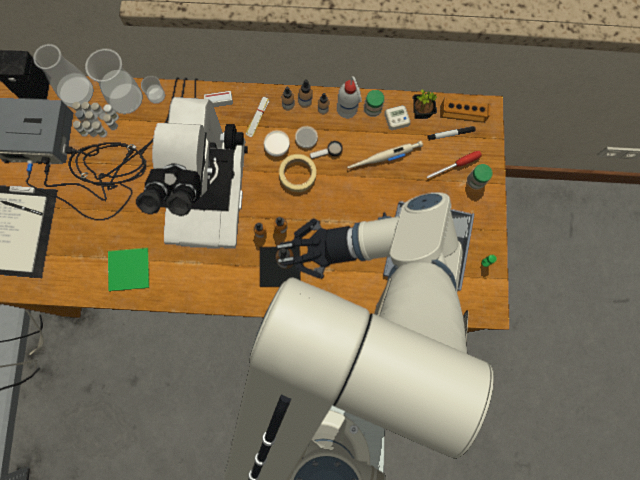

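View pics/sF.png

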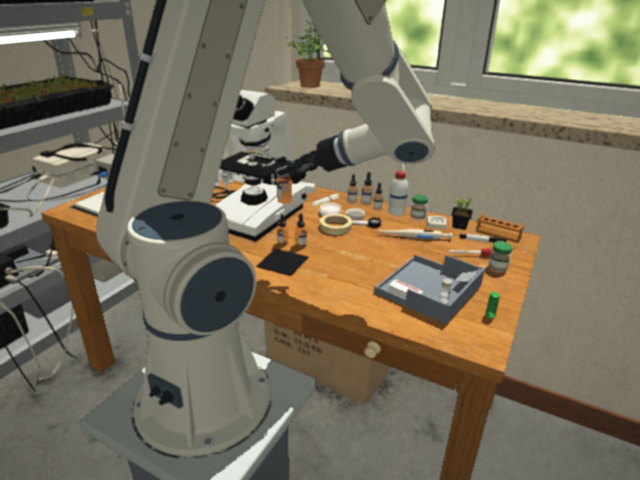

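```bash
python3 - <<'E'
from plan import *
s=load("sF");t=load("tF")
F=np.array([.47,.11,.20])
print("scene proj foot,shoulder,tip",proj(s,[F,F+up*.056,F+up*.119]).round(1).tolist());print("top",proj(t,[F,F+up*.056,F+up*.119]).round(1).tolist())
c=proj(s,[F+up*.06])[0].astype(int);im=s["frame"].copy()
def crop(r,c,w,h,k,pts):
    x0,y0=c[0]-w//2,c[1]-h//2;z=cv2.resize(r["frame"][y0:y0+h,x0:x0+w],None,fx=k,fy=k,interpolation=cv2.INTER_CUBIC)
    for p in proj(r,pts): cv2.circle(z,tuple(int((p[i]-(x0,y0)[i]+.5)*k) for i in (0,1)),3,(255,0,255),-1)
    return z
pts=[F,F+up*.03,F+up*.056,F+up*.119]
ct=proj(t,[F+up*.06])[0].astype(int)
w=load("wF")
print("wrist tip",proj(w,[F+up*.119,F+up*.081]))
cv2.imwrite("pics/cF.png",np.hstack([crop(s,c,50,70,8,pts),crop(t,ct,50,70,8,pts)])[:,:,::-1])
E
```

```text
scene proj foot,shoulder,tip [[284.5, 199.9], [284.0, 179.3], [283.4, 155.0]]
top [[284.8, 260.2], [283.9, 255.8], [282.9, 250.3]]
wrist tip [[326.08701209 281.77530052]
 [325.29872372 353.89327534]]
```

View pics/cF.png

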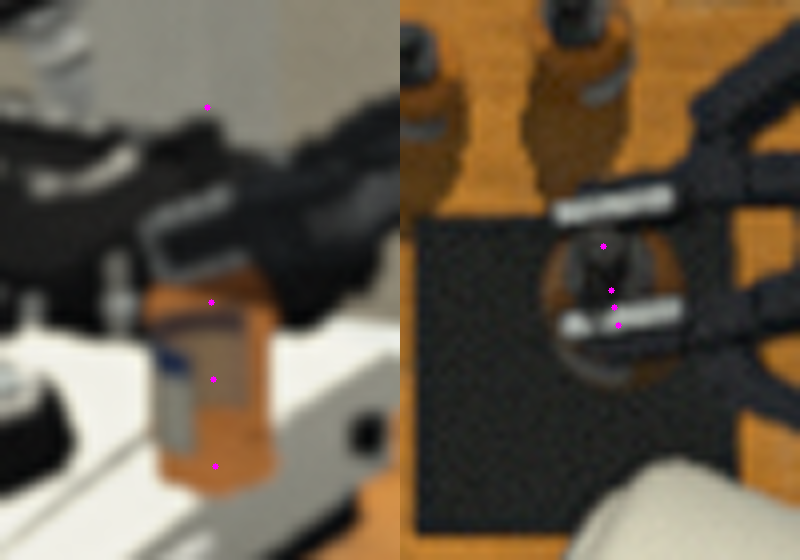

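```bash
python3 - <<'E'
from plan import *
Tf,qf,yf=place([.484,.130,.15]); bot.servo_line(Tf,qf,velocity=.15)
Tf,qf,yf=place([.484,.130,.016]); bot.servo_line(Tf,qf,velocity=.12)
bot.dwell(.2); f0=get_obs()["wrist_force"]; print(f0.round(2),get_obs()["time_s"])
h=.016
while h>-.006:
    h-=.001; Tf,qf,yf=place([.484,.130,h]); bot.servo_line(Tf,qf,velocity=.015); o=get_obs(); df=o["wrist_force"]-f0
    print(round(h,4),df.round(2),(o["position"]-Tf).round(4),round(o["time_s"],2))
    if df[2]>3: break
snap("wrist","wG");snap("top","tG");snap("scene","sG")
s=load("sG");t=load("tG")
def crop(r,c,w,h,k):
    x0,y0=c[0]-w//2,c[1]-h//2;return cv2.resize(r["frame"][y0:y0+h,x0:x0+w],None,fx=k,fy=k,interpolation=cv2.INTER_CUBIC)
F=np.array([.484,.13,.05])
cv2.imwrite("pics/cG.png",np.hstack([crop(s,proj(s,[F])[0].astype(int),66,80,6),crop(t,proj(t,[F])[0].astype(int),66,80,6)])[:,:,::-1])
E
```

```text
[ 0.06 -0.58 -0.51] 12.0
0.015 [-0.26  1.06 -0.23] [ 0.     -0.      0.0001] 12.25
0.014 [ 0.54 -0.41 -0.77] [-0.      0.     -0.0001] 12.5
0.013 [-0.28 -0.05  0.05] [-0.      0.     -0.0001] 12.75
0.012 [-0.2   0.77 -0.6 ] [-0.      0.     -0.0001] 13.0
0.011 [-0.36  0.77  0.01] [-0.  0. -0.] 13.25
0.01 [ 0.46  0.47 -0.23] [-0.      0.     -0.0001] 13.5
0.009 [ 0.97  0.94 -0.43] [-0. -0. -0.] 13.75
0.008 [ 0.17  0.41 -0.62] [-0.     -0.     -0.0001] 14.0
0.007 [-0.44  0.75  0.27] [-0.     -0.     -0.0001] 14.25
0.006 [-0.5   0.39 -0.49] [-0.     -0.     -0.0001] 14.5
0.005 [ 0.66  0.91 -0.31] [-0.     -0.     -0.0001] 14.75
0.004 [-0.17 -0.27  2.73] [0.0001 0.     0.0003] 15.0
0.003 [-0.66 -1.35 10.11] [0.0001 0.0002 0.0012] 15.25
```

View pics/cG.png

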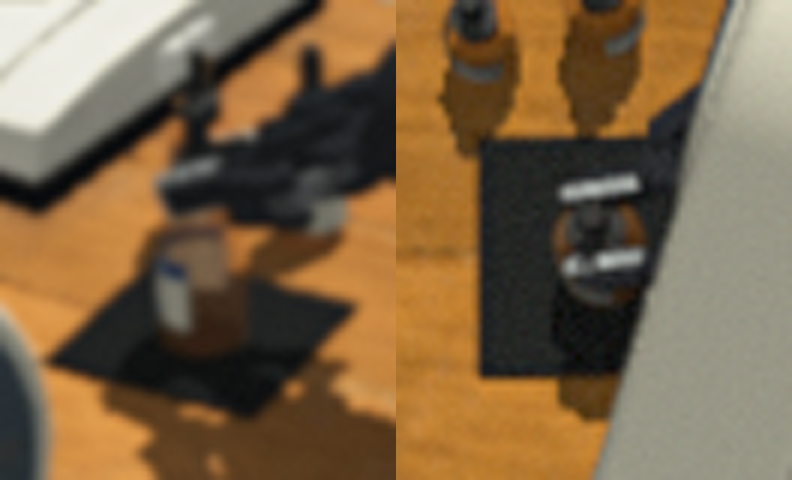

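The foot met the mat at nominal height 0.004 m, as expected, and it stands near the mat centre in both views. I back off the excess press and release.

```bash
python3 - <<'E'
from plan import *
Tf,qf,yf=place([.484,.130,.0037]); bot.servo_line(Tf,qf,velocity=.015); bot.dwell(.2); print(get_obs()["wrist_force"].round(2))
hand.move_gripper(.05,20); o=get_obs(); print(o["gripper_width"],o["wrist_force"].round(2),o["time_s"])
bot.servo_line(Tf-yf*.1,qf,velocity=.06); bot.servo_line(Tf-yf*.12+up*.12+np.array([0,-.1,0]),qf,velocity=.15)
bot.dwell(.3); o=get_obs();print(o["wrist_force"].round(2),o["time_s"])
snap("wrist","wH");snap("top","tH");snap("scene","sH")
s=load("sH");t=load("tH")
def crop(r,c,w,h,k):
    x0,y0=c[0]-w//2,c[1]-h//2;print(x0,y0);return cv2.resize(r["frame"][y0:y0+h,x0:x0+w],None,fx=k,fy=k,interpolation=cv2.INTER_CUBIC)
F=np.array([.484,.13,.05])
cv2.imwrite("pics/cH.png",np.hstack([crop(s,proj(s,[F])[0].astype(int),66,80,6),crop(t,proj(t,[F])[0].astype(int),66,80,6)])[:,:,::-1])
E
```

```text
[-0.31 -1.44  5.77]
0.0503094011854081 [-0.25  0.34 -0.06] 16.225
[-0.14 -0.43  0.2 ] 19.6583
249 206
246 224
```

View pics/cH.png

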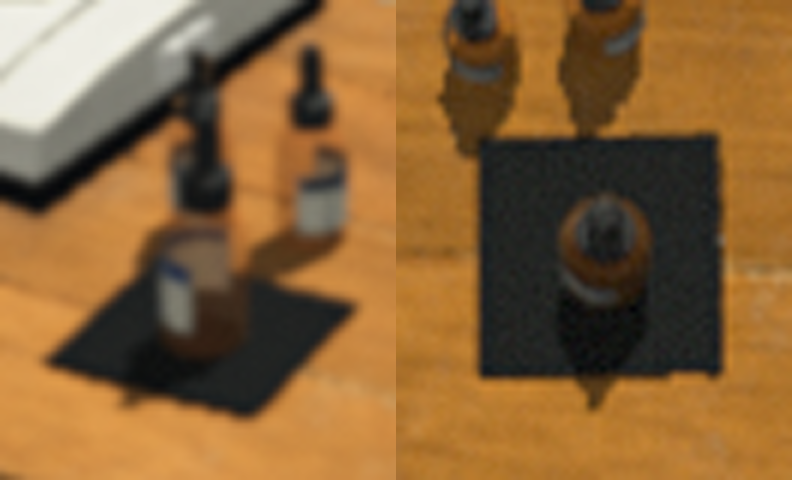

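View pics/tH.png

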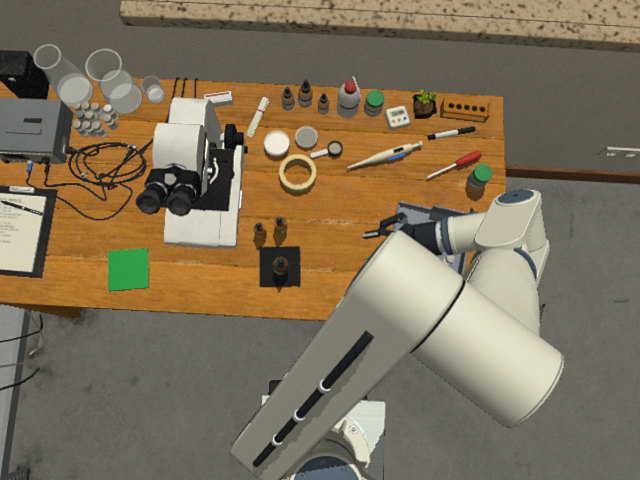

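View pics/wH.png

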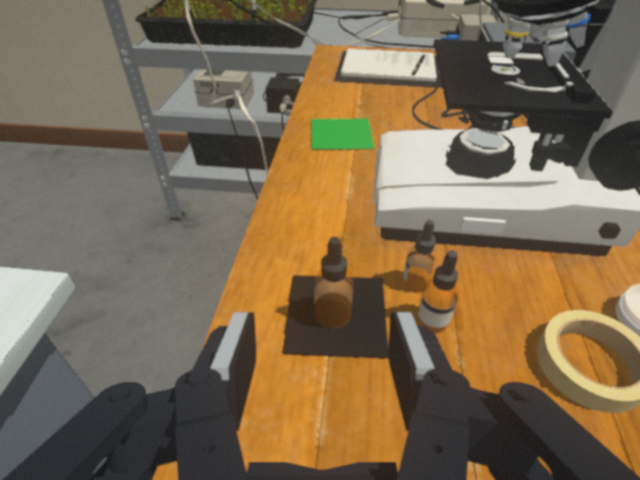

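In wH the bottle stands on the mat, with its tip at (335,240) and the bottom of its foot at about (333,327); both neighbours stand. One numeric check, then I hand in.

```bash
python3 - <<'E'
from plan import *
t=load("tH");w=load("wH");s=load("sH")
tt=(246+(605-396)/6,224+212/6); tp,e=tri([t,w],[tt,(334.5,239.5)]);print("tip",tp.round(4),np.round(e,4))
F=np.array([.484,.13,.004]);print("pred foot front/center, tip in w",proj(w,[F,F+up*.119]).round(1).tolist(),"in s",proj(s,[F,F+up*.119]).round(1).tolist())
# foot: lowest visible foot rim point in wrist -> on mat plane
rim=onz(w,(333,327),.004);print("foot rim",rim.round(4),"cam dir offset => foot approx",(rim+np.array([0,.0205,0])).round(4))
m=[onz(w,u,.004) for u in ((291,276),(383,278),(388,357),(284,353))];print("mat corners",np.round(m,3).tolist(),"centre",np.mean(m,0).round(4))
cv2.imwrite("pics/trayH.png",cv2.resize(s["frame"][235:330,365:510],None,fx=5,fy=5,interpolation=cv2.INTER_CUBIC)[:,:,::-1])
E
```

```text
tip [0.4842 0.123  0.1257] [0.0007 0.0007]
pred foot front/center, tip in w [[333.1, 315.3], [335.7, 236.4]] in s [[282.5, 261.1], [281.5, 222.9]]
foot rim [0.4854 0.1143 0.004 ] cam dir offset => foot approx [0.4854 0.1348 0.004 ]
mat corners [[0.427, 0.183, 0.004], [0.538, 0.193, 0.004], [0.545, 0.084, 0.004], [0.438, 0.076, 0.004]] centre [0.4873 0.1339 0.004 ]
```

View pics/trayH.png

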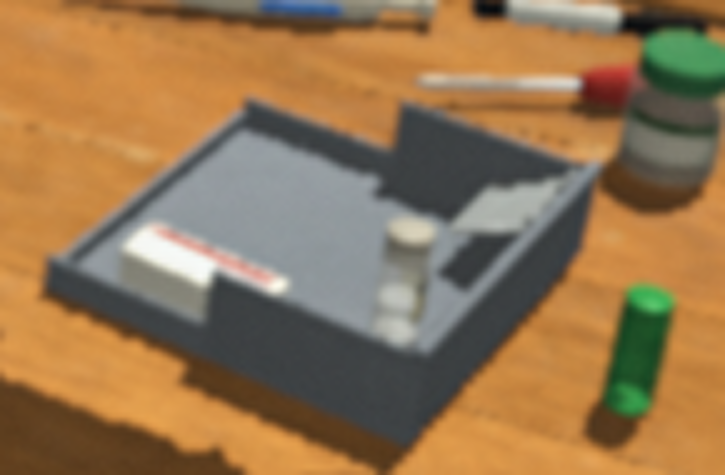

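```bash
python3 - <<'E'
from workcell import hand_in,get_obs
print(get_obs()["time_s"]); print(hand_in())
E
```

```text
19.8083
the job is handed in; nothing more can be done
None
```

I drew the bottle out from under the flap, stood it upright near the centre of the black mat, released it and handed the job in at 19.8 s. The hand-in reports no verdict, so what follows rests on my own checks.

**What I did:** I gripped the collar with the tool tilted 25° and pulled 65 mm along the bottle's axis. I then lifted it, turned it upright and lowered it in 1 mm steps. Force rose at a foot height of 4 mm, which is the mat's face. It peaked at about 10 N, so I backed off before opening the fingers.

**What the last checks showed:**
- **Flap:** it had dropped and lay clear of the bottle's foot. I saw no sign of it bending up, but I did not measure its angle.
- **Bottle position:** in the wrist view the foot is about 2 mm from the mat's centre, and the whole foot is on the mat.
- **Other items:** the two neighbouring bottles and the vial are standing. The gripper is clear, with wrist force near zero.

**What disagreed:**
- **Tip position:** the tip from the top and wrist views came out 7 mm off vertical along y, about 0.06 rad against the 0.08 limit, and about 3 mm too high. I took this as pixel error, since the bottle stands free on a flat mat, but I did not confirm it with another measurement.
- **Mat centre:** the different views put it between 0.481 and 0.487 m in x, and between 0.128 and 0.134 m in y.
- **Grip width:** it read 23 mm on the 26 mm collar, with about 5 N upward on the wrist as it closed, and I did not find out why. The grip held through the pull and the carry.

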